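# Bring the air test manifold on line with its rising handwheel

### The job

Put the air test manifold on line: first turn the blue vent lever square across the pipe so that the vent is fully shut, then open the red handwheel (anticlockwise, it rises as it turns) until you feel it come up against its full-open stop, without forcing it, and ease it back a quarter of a turn so that the stem cannot seize there. Let go of everything and leave the other things on the bench where they are.

Things in the scene. Friction and masses are not known exactly. Their poses are not given: they have to be found in the camera images.
- wheel_hub (a point): centre of the red handwheel, on its vertical axis, half-way up the rim; turns and rises with it (z up the stem, x along one of five spokes). The wheel is 60 mm across, its round rubber-coated rim 10 mm thick. Below the rim only the bonnet (radius 17 mm) and the pipe (under 65 mm above the bench) stand, so fingers can go past the rim; within 85 mm of the axis nothing else tops the gland nut
- stem_top (a point): top of the wheel's stem, 10 mm above wheel_hub. Anticlockwise from above opens the valve: the stem rises 20 mm per turn; clockwise it sinks. Turning takes 0.12 N m; it stays where left. It starts 100 to 160 degrees short of its full-open stop, whose place must be felt: a resilient back seat, past whose first touch the torque rises by 1.5 N m per rad. Over 0.5 N m (19 degrees in) harms it
- gland_nut (a point): top of the fixed steel hex nut from which the stem comes, on the wheel's axis, 87 mm above the bench; a point of the manifold. The thread lifts hard: a hand that grips the wheel and does not rise with it presses the stem down, which feels like a stop where there is none
- manifold: the air manifold, fixed to the bench: aluminium plate 310x115 mm, on it one level pipe (along the manifold's y axis, 42 mm above the bench) with a brass globe valve with the handwheel at one end (+y), a grey block with a gauge (top 125 mm above the bench) in the middle and the vent valve with blue lever at the other end. Origin on the bench under the pipe, z up
- vent_lever (a joint): angle of the blue vent lever, rad: 0 = along the pipe, pointing away from the handwheel (vent open), growing clockwise seen from above to 1.57 = square across the pipe, pointing to the operator's side, against its hard stop (vent shut). It starts open, at 0 to 0.25. It turns with about 0.15 N m and stays where it is left
- vent_pivot (a point): on the vertical axis about which the vent lever turns, at the height of the middle of its sleeve (72 mm above the bench); a fixed point of the manifold, 190 mm from the gland nut; the level direction from here to the gland nut is the direction of the pipe
- lever_grip (a point): middle of the lever's blue sleeve, 50 mm from vent_pivot; the sleeve is 52 mm long (along the lever), 13 mm wide and 8.5 mm thick, level, with free space on both sides and 18 mm below it before the silencer (17 mm across) of the vent; the plate lies 58 mm below it
- multimeter: yellow and black hand multimeter, 155x78x48 mm, lying at the left; bystander; origin under its centre
- ipa_bottle: white dispenser bottle with blue collar, 58 mm across, 157 mm tall, standing at the left rear; bystander; origin under its centre
- tee_fitting: small black push-in tee for air tube with blue collars, 52x37x15 mm, lying at the left; bystander; origin under its centre
- board: small green circuit board, 50x73x12 mm, lying at the left; bystander; origin under its centre
- hex_key: steel hex key, 83x31x6 mm, lying at the left; bystander; origin under its centre
- card_box: small white card box with a brown tape strip, 60x48x24 mm, at the right rear; bystander; origin under its centre
- caliper: digital caliper, 202x63x15 mm, lying at the right; bystander; origin under its centre

How it is judged:
On the way, in this order (a step that is already met when the one before it is completed fails the run):
1. the vent lever is square across the pipe (vent shut) (value of joint vent_lever above 1.45 rad), for 0.2 s.
2. the handwheel is opened up to its full-open stop (z of wheel_hub in the frame of gland_nut above 0.0347 m), for 0.1 s.
At the end, for the whole second after the job is handed in: the vent lever is shut (within 7 degrees of square across the pipe), and the handwheel stands a quarter of a turn (between an eighth and three eighths of a turn) below its full-open stop (value of joint vent_lever above 1.45 rad and z of wheel_hub in the frame of gland_nut between 0.0272 and 0.0322 m); the robot touches nothing.
It fails at once if the handwheel is turned open (over 2 mm of rise) while the vent is not yet shut (distance of wheel_hub from where it was at the start of the episode above 0.002 m and value of joint vent_lever below 1.35 rad).
It fails at once if the wheel is forced: wrung over 19 degrees (0.5 N m) into its back seat (z of wheel_hub in the frame of gland_nut above 0.0358 m).
It fails at once if a bystander is moved by more than 20 mm (distance of any of multimeter, ipa_bottle, tee_fitting, board, hex_key, card_box, caliper from where it was at the start of the episode above 0.02 m).
It also fails if it takes over 72 s, if anything falls off the work surface, if the arm or the gripper's body presses on something with over 40 N, if the wrist force passes 120 N, or if a joint passes its speed limit or range.

### The arm

A 6-joint arm with a two-finger parallel gripper is mounted at the origin on a cart in front of the work surface, level with it; the furniture and walls round the work are solid. World frame = base frame: x ahead of the robot, y to its left, z up, the work surface at z = 0. Lengths are in m, angles in rad, forces in N, time in s.
With the tool pointing down it reaches from about 0.375 to 0.975 m from the base axis. Payload 3.8 kg.
Tool frame: the origin (TCP) lies on the centre line of the jaws, within the pads' length; the fingertips stand 17 mm ahead of it and the grasp point (between the pads) lies 2 mm behind it (bot.tip_extent is the distance from the TCP to the fingertips, in m); z points along the fingers, y is the line along which they close (so a half turn about z gives the same grasp; the last joint's range is limited). The gripper opens to 85 mm and grips with 20 to 120 N. Pads are 22 mm wide; open, the fingers measure 114 mm over their backs; the gripper's body (76 mm by 85 mm) begins 54 mm behind the grasp point. The pads swing forward as they close: fully open they stand 13 mm farther back than shut.
Start: joints at [-1.175, 0.264, 1.604, -0, 1.274, -0.037], TCP at [0.283, -0.613, 0.248] pointing down, gripper open.
Joint ranges: [-2.63, 2.63], [-0.94, 2.18], [0.31, 2.57], [-1.31, 4.45], [0, 2.66], [-2.55, 2.55]. Speed limits (rad/s): [2.57, 2.57, 3.14, 3.14, 3.14, 3.14].

### API

Orientations are given as a rotation vector (axis times angle).
In Python, from workcell import readout, read_camera, finish_job, bot gives the robot as it stands.
- The arm moves only by the tool jog_arm, never from a script. Its argument "deltas" is one flat list of numbers, 7 for each row, row after row: the shift along the tool's x, y, z in m, then the turn, a rotation vector about the tool's x, y, z in degrees, then the gripper command: -1 is shut, 1 is fully open, values between are in proportion. A call has 1 to 8 rows; each row is the pose to reach, as a shift and turn from the pose commanded when the call began, along the tool's axes at that moment; what a row does not reach only later rows make up. A row lasts 1/10 s, in which the tool goes at most 50 mm and 8.59 degrees, less where a joint would pass 70% of its speed; a pose out of reach is approached as far as the arm can. A call with a gripper value outside its range is refused whole. The fingers move at their own pace and stop on an object; "squeeze" is the grip in N (left out, the last holds). Time passes only in rows, so rows that repeat a pose let the fingers close. It gives the time, the measured TCP pose, the force, the opening and the grip force at its end, in the units of the state.
- readout.read_state(): the state, without advancing time (a new reading comes with each control period).
- read_camera(name): name is "scene" or "side" or "wrist"; returns a dict with "color" (480x640x3 uint8, blue, green, red), "fx", "fy", "cx", "cy" (pixels), "origin" and "attitude" of the camera in the world. Camera axes: x right, y down, z forward; pixel columns grow to the right and rows downward; lengths in m; the calibration is good to about 2 mm. A picture is of the moment at which its call begins. There is no depth.
- finish_job(): hands the job in; it is judged then, once.
The state is a dict: "time": time; "q": joint angles; "joint_vel": joint speeds; "joint_torque": joint torques, N m; "tool_pos": TCP position; "tcp_rot": TCP orientation; "wrist_force": force on the tool from outside, world axes, zero at the start; "torque": the same for the moment, N m; "width": opening from 0.0 (shut) to 1.0 (fully open); "grip_force": force on a finger pad.
Only numpy, scipy, OpenCV 4.12 (cv2) and the standard library are available. Lean on these libraries where they do the work, as an engineer would, in place of code of your own. Each camera call takes 0.05 s, during which the arm holds its last target. There are 200 camera calls.

## Working session

There is one attempt and no reset: what is moved stays moved. The work goes in short steps, Python scripts to look and compute and a tool call to move; the robot and the scene stay as the last step left them, time stands still between calls to the robot, and variables do not carry over. Pictures are saved under pics/ and viewed, at most 10 in all, crops included, and the job is handed in when it is done.

Besides the shell and the picture viewer there is one more tool, called after "Request:" by a JSON object that holds its "op" and its "data". jog_arm: Moves the arm, as the interface text tells. Its arguments: {"type":"object","properties":{"deltas":{"type":"array"},"squeeze":{"type":"number"}},"required":["deltas"]}

```bash
mkdir -p pics; ls; python3 - <<'E'
from workcell import readout, read_camera, bot
import cv2,numpy as np
print(readout.read_state())
for n in("scene","side"):
    c=read_camera(n); cv2.imwrite(f"pics/{n}0.png",c["color"]); print(n,{k:v for k,v in c.items() if k!="color"})
E
```

```text
pics
{'time': 0.0, 'q': array([-1.17491833e+00,  2.64802176e-01,  1.60539421e+00, -3.04450345e-06,
        1.27369904e+00, -3.68860115e-02]), 'joint_vel': array([-0.00041535,  0.00026733,  0.00011501,  0.00148991,  0.00094926,
        0.00168814]), 'joint_torque': array([-4.58919185e-04, -5.15118992e+01, -3.67311072e+01, -2.17693441e-04,
        1.29713723e-02, -2.36125786e-06]), 'tool_pos': array([ 0.28281733, -0.61211994,  0.24691804]), 'tcp_rot': array([-3.06611984e+00, -6.74006819e-01,  6.49819541e-04]), 'wrist_force': array([-1.4597275 , -0.51861514,  0.04208193]), 'torque': array([ 0.0120525 , -0.02132755,  0.00104925]), 'grip_force': 0.0, 'width': 1.0016640443991214}
scene {'fx': 498.92540954945656, 'fy': 498.92540954945656, 'cx': 317.8029184883528, 'cy': 245.9129541804296, 'origin': array([-0.32184263, -0.53828258,  0.65738102]), 'attitude': array([-1.90360779,  0.87434111, -0.55550404])}
side {'fx': 502.71337338961337, 'fy': 502.71337338961337, 'cx': 324.97974078907004, 'cy': 233.25019801737525, 'origin': array([0.38416664, 1.15555667, 0.62760461]), 'attitude': array([-0.18528311,  2.61751051, -1.56453107])}
```

View pics/scene0.png

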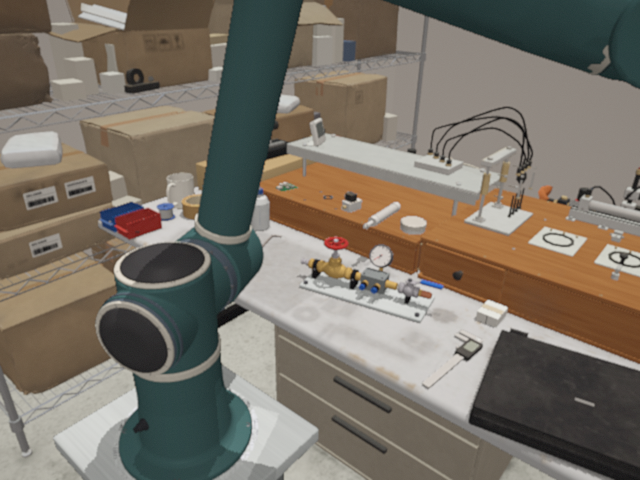

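View pics/side0.png

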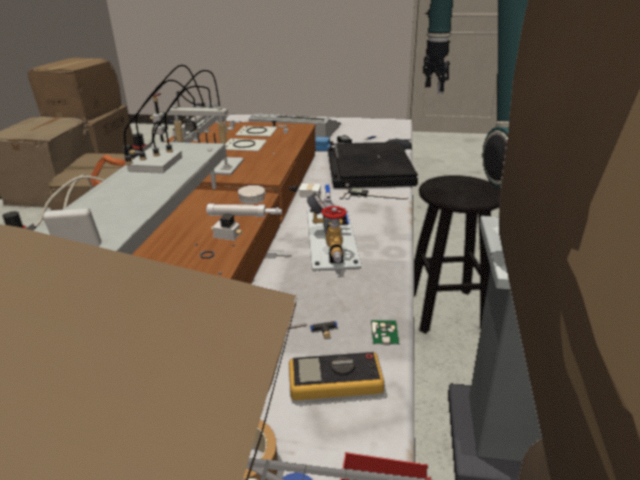

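The scene view shows the red wheel at about (336,243), the blue lever at about (431,284) and the gauge at (381,257). The side view shows the wheel at about (334,213) and the lever partly hidden at about (327,189).

```bash
cat > h.py <<'E'
from workcell import readout, read_camera, finish_job, bot
import cv2,numpy as np
from scipy.spatial.transform import Rotation as R
def blobs(c,col,roi):
    h=cv2.cvtColor(c["color"],cv2.COLOR_BGR2HSV); H,S,V=cv2.split(h)
    m=((H<8)|(H>172))&(S>150)&(V>90) if col=="red" else (H>100)&(H<125)&(S>120)&(V>60)
    x0,y0,x1,y1=roi; k=np.zeros_like(m); k[y0:y1,x0:x1]=1; m=(m&k).astype(np.uint8)
    n,l,s,ce=cv2.connectedComponentsWithStats(m)
    return [(s[i].tolist(),ce[i].round(1).tolist(),np.argwhere(l==i)[:,::-1]) for i in range(1,n) if s[i][4]>12]
def ray(c,p):
    d=R.from_rotvec(c["attitude"]).apply([(p[0]-c["cx"])/c["fx"],(p[1]-c["cy"])/c["fy"],1]); return c["origin"],d/np.linalg.norm(d)
def plane(c,p,z):
    o,d=ray(c,p); return o+d*(z-o[2])/d[2]
def tri(c1,p1,c2,p2):
    o,d=ray(c1,p1);q,e=ray(c2,p2); s=np.linalg.lstsq(np.c_[d,-e],q-o,rcond=None)[0]
    a=o+s[0]*d;b=q+s[1]*e; return (a+b)/2,np.linalg.norm(a-b)
E
python3 - <<'E'
from h import *
np.set_printoptions(precision=4,suppress=True)
a=read_camera("scene");b=read_camera("side")
for c,col,roi in((a,"red",(310,225,360,262)),(b,"red",(310,200,360,230)),(a,"blue",(395,265,455,310)),(b,"blue",(300,175,360,210))):
    for s,ce,p in blobs(c,col,roi): print(col,s,ce,(np.array([s[0]+s[2]/2,s[1]+s[3]/2])-.5), p[p[:,0].argmin()],p[p[:,0].argmax()])
A=blobs(a,"red",(310,225,360,262))
w,e=tri(a,(336,243),b,(334.5,213)); print(w,e)
cv2.imwrite("pics/z.png",np.hstack([cv2.resize(a["color"][225:325,290:450],(0,0),fx=3,fy=3,interpolation=2),cv2.resize(b["color"][175:275,290:380],(0,0),fx=3,fy=3,interpolation=2)]))
E
```

```text
red [324, 237, 25, 13, 211] [336.5, 242.9] [336. 243.] [324 240] [348 242]
red [322, 207, 24, 11, 177] [333.2, 212.7] [333.5 212. ] [322 209] [345 212]
blue [421, 280, 22, 9, 73] [431.3, 284.0] [431.5 284. ] [421 281] [442 286]
blue [326, 185, 3, 7, 18] [327.1, 188.2] [327. 188.] [326 186] [328 186]
[0.5261 0.1062 0.1147] 0.0036625342360887296
```

View pics/z.png

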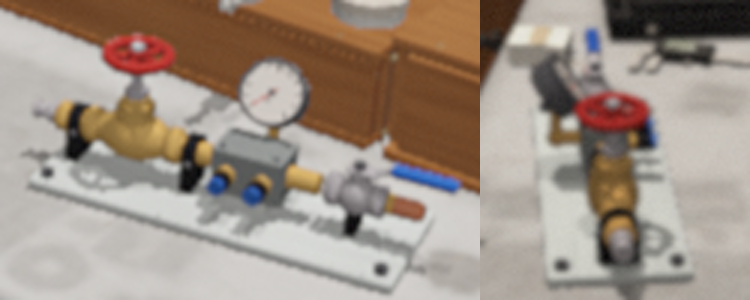

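The crop confirms it: the wheel is at the left, and the blue sleeve runs from (421,281) to (442,286), pointing away from the wheel.

```bash
python3 - <<'E'
from h import *
np.set_printoptions(precision=4,suppress=True)
a=read_camera("scene");b=read_camera("side")
print(plane(a,(421,281.5),.072),plane(a,(442,286.5),.072),plane(a,(431.5,284),.072),plane(b,(327,188),.072))
s=readout.read_state(); M=R.from_rotvec(s["tcp_rot"]).as_matrix(); print(M, bot.tip_extent)
t=np.array([.50,-.09,.27]); print(M.T@(t-s["tool_pos"]))
c=read_camera("wrist"); print(c["origin"],R.from_rotvec(c["attitude"]).as_matrix(),c["fx"])
E
```

```text
[ 0.5743 -0.1039  0.072 ] [ 0.5867 -0.1498  0.072 ] [ 0.5805 -0.127   0.072 ] [ 0.5782 -0.1343  0.072 ]
[[ 0.9078  0.4194 -0.0003]
 [ 0.4194 -0.9078  0.0007]
 [ 0.     -0.0008 -1.    ]] 0.017
[ 0.4162 -0.3834 -0.0219]
[ 0.3496 -0.582   0.3735] [[ 0.4193 -0.8685 -0.2645]
 [-0.9078 -0.401  -0.1227]
 [ 0.0005  0.2915 -0.9566]] 383.38135917759774
```

Request:
{"op": "jog_arm", "data": {"deltas": [0.25,-0.22,-0.01,0,0,0,1,0.25,-0.22,-0.01,0,0,0,1,0.25,-0.22,-0.01,0,0,0,1,0.25,-0.22,-0.01,0,0,0,1,0.25,-0.22,-0.01,0,0,0,1,0.25,-0.22,-0.01,0,0,0,1,0.25,-0.22,-0.01,0,0,0,1,0.25,-0.22,-0.01,0,0,0,1]}}

```text
time: 1.15
tool_pos: [0.4191, -0.3047, 0.2587]
tcp_rot: [-3.066, -0.681, -0.002]
wrist_force: [-0.2, -0.3, 0.1]
width: 0.998
grip_force: 0.0
```

Request:
{"op": "jog_arm", "data": {"deltas": [0.25,-0.22,0,0,0,0,1,0.25,-0.22,0,0,0,0,1,0.25,-0.22,0,0,0,0,1,0.25,-0.22,0,0,0,0,1,0.25,-0.22,0,0,0,0,1,0.25,-0.22,0,0,0,0,1,0.25,-0.22,0,0,0,0,1,0.25,-0.22,0,0,0,0,1]}}

```text
time: 1.95
tool_pos: [0.554, -0.0009, 0.2583]
tcp_rot: [-3.066, -0.681, -0.002]
wrist_force: [-0.5, -0.8, -0.2]
width: 0.997
grip_force: 0.0
```

```bash
python3 - <<'E'
from h import *
np.set_printoptions(precision=4,suppress=True)
s=readout.read_state();print(s["time"],s["tool_pos"],s["q"])
c=read_camera("wrist");cv2.imwrite("pics/w1.png",c["color"])
for col,z in(("red",.107),("blue",.072)):
  for st,ce,p in blobs(c,col,(0,0,640,480)):
    if st[4]>150: print(col,st,ce,plane(c,ce,z), [plane(c,q.tolist(),z) for q in cv2.boxPoints(cv2.minAreaRect(p.astype(np.float32)))] if col=="blue" else plane(c,(st[0]+st[2]/2-.5,st[1]+st[3]/2-.5),z))
E
```

```text
1.95 [ 0.554  -0.0009  0.2583] [-0.0472  0.0285  1.8533  0.001   1.2589  1.0865]
red [128, 154, 83, 82, 3323] [169.5, 193.1] [0.5259 0.1094 0.107 ] [0.5248 0.1094 0.107 ]
blue [440, 235, 59, 26, 825] [469.3, 247.5] [ 0.5777 -0.1289  0.072 ] [array([ 0.5669, -0.1054,  0.072 ]), array([ 0.579 , -0.1018,  0.072 ]), array([ 0.5885, -0.1524,  0.072 ]), array([ 0.5765, -0.1566,  0.072 ])]
```

View pics/w1.png

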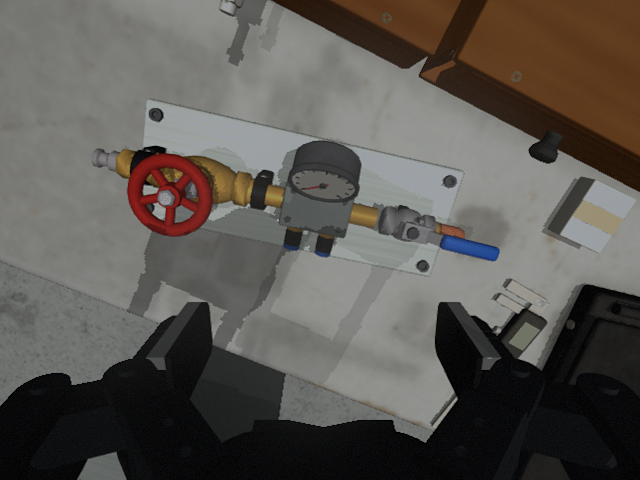

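The wrist view shows the wheel at about (169,194), the lever screw at (412,232) and the sleeve from (440,243) to (499,252). The plate screws are at (155,114), (449,181) and (423,266).

```bash
python3 - <<'E'
from h import *
np.set_printoptions(precision=4,suppress=True)
c=read_camera("wrist")
w=plane(c,(169,194.5),.1145);p=plane(c,(412,232),.074);g=plane(c,(469.3,247.5),.074)
print(w,p,g,np.linalg.norm((w-p)[:2]))
d=plane(c,(449,181),.012)-plane(c,(155,114),.012);print("plate",np.degrees(np.arctan2(d[1],d[0])))
for n,v in(("pipe",p-w),("lev",g-p)): print(n,np.degrees(np.arctan2(v[1],v[0])))
s=readout.read_state(); M=R.from_rotvec(s["tcp_rot"]).as_matrix()
print(M.T@(np.array([.5777,-.129,.17])-s["tool_pos"]),np.degrees(np.arctan2(M[1,1],M[0,1])))
E
```

```text
[0.5265 0.1051 0.1145] [ 0.5683 -0.079   0.074 ] [ 0.5768 -0.1301  0.074 ] 0.18882910318028018
plate -77.64169679598912
pipe -77.2280869583177
lev -80.52865027451251
[-0.0298  0.1239  0.0882] -65.12230635022354
```

Request:
{"op": "jog_arm", "data": {"deltas": [-0.03,0.124,0.03,0,0,-8.5,1,-0.03,0.124,0.05,0,0,-17,1,-0.03,0.124,0.07,0,0,-25.5,1,-0.03,0.124,0.088,0,0,-34,1,-0.03,0.124,0.088,0,0,-42.5,1,-0.03,0.124,0.088,0,0,-51,1,-0.03,0.124,0.088,0,0,-59.5,1,-0.03,0.124,0.088,0,0,-68,1]}}

```text
time: 2.85
tool_pos: [0.5761, -0.1313, 0.1701]
tcp_rot: [-2.163, -2.278, 0.001]
wrist_force: [-1.5, -0.1, -0.2]
width: 0.998
grip_force: 0.0
```

Request:
{"op": "jog_arm", "data": {"deltas": [0,0,0,0,0,-7,0.5,0,0,0,0,0,-7,0.2,0,0,0,0,0,-7,0.2]}}

```text
time: 3.15
tool_pos: [0.5766, -0.1303, 0.1703]
tcp_rot: [2.029, 2.398, -0.001]
wrist_force: [0.1, 0.1, -0.5]
width: 0.599
grip_force: 0.0
```

```bash
python3 - <<'E'
from h import *
np.set_printoptions(precision=4,suppress=True)
s=readout.read_state();M=R.from_rotvec(s["tcp_rot"]).as_matrix()
c=read_camera("wrist");cv2.imwrite("pics/w2.png",c["color"])
print(s["time"],s["tool_pos"],s["q"],s["width"],M[:,1])
for st,ce,p in blobs(c,"blue",(0,0,640,480)):
    if st[4]>300:
        g=plane(c,ce,.0745);b=[plane(c,q.tolist(),.0745) for q in cv2.boxPoints(cv2.minAreaRect(p.astype(np.float32)))]
        print(st,ce,g,M.T@(g-s["tool_pos"]),np.array([M.T@(q-s["tool_pos"]) for q in b]))
E
```

```text
3.15 [ 0.5766 -0.1303  0.1703] [-0.2642  0.1676  1.8691 -0.0004  1.105  -0.4302] 0.5991960499534122 [ 0.9862  0.1654 -0.0002]
[316, 200, 22, 81, 1596] [326.8, 239.8] [ 0.5773 -0.127   0.0745] [0.0032 0.0012 0.0958] [[ 0.0277 -0.0054  0.0958]
 [ 0.028   0.0065  0.0958]
 [-0.0231  0.0083  0.0958]
 [-0.0235 -0.0044  0.0958]]
```

View pics/w2.png

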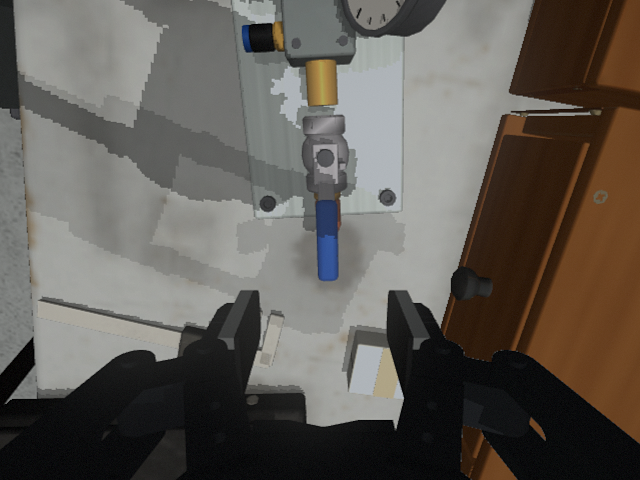

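The wrist view shows the sleeve at about (327,240), centred between the fingers. I'll descend and grip it lightly.

Request:
{"op": "jog_arm", "data": {"deltas": [0.002,0.001,0.03,0,0,0,0.2,0.002,0.001,0.06,0,0,0,0.2,0.002,0.001,0.08,0,0,0,0.2,0.002,0.001,0.093,0,0,0,0.2,0.002,0.001,0.093,0,0,0,0,0.002,0.001,0.093,0,0,0,-0.5,0.002,0.001,0.093,0,0,0,-1,0.002,0.001,0.093,0,0,0,-1], "squeeze": 20}}

```text
time: 4.0
tool_pos: [0.5786, -0.1272, 0.0789]
tcp_rot: [2.022, 2.402, 0.0]
wrist_force: [-0.7, -0.5, 1.7]
width: 0.145
grip_force: 20.3
```

Request:
{"op": "jog_arm", "data": {"deltas": [0,0,0,0,0,0,-1,0,0,0,0,0,0,-1]}}

```text
time: 4.2
tool_pos: [0.5787, -0.1272, 0.0788]
tcp_rot: [2.022, 2.402, 0.001]
wrist_force: [-2.9, -1.7, 6.6]
width: 0.145
grip_force: 20.7
```

```bash
cat > arc.py <<'E'
from h import *
import sys
np.set_printoptions(precision=4,suppress=True)
s=readout.read_state();M=R.from_rotvec(s["tcp_rot"]).as_matrix()
piv=np.array([float(v) for v in sys.argv[1:3]]); 
r=s["tool_pos"][:2]-piv; print("pos",s["tool_pos"],"r",np.linalg.norm(r),"ang",np.degrees(np.arctan2(r[1],r[0])),"yaw y",np.degrees(np.arctan2(M[1,1],M[0,1])),s["wrist_force"],s["torque"],s["width"],s["grip_force"],s["q"][5])
for a in map(float,sys.argv[3:]):
    t=np.radians(-a);rr=np.array([[np.cos(t),-np.sin(t)],[np.sin(t),np.cos(t)]])@r
    print(a,(M.T@np.r_[rr-r,0]).round(4))
E
python3 arc.py .568 -.079 8 16 24 32 40 48 56 64
```

```text
pos [ 0.5787 -0.1272  0.0788] r 0.04934699418606699 ang -77.52183286759545 yaw y 9.822284339650222 [-2.8971 -1.6522  6.6041] [-0.273   0.4245  0.2076] 0.14529316364920566 20.710068941116333 -0.4289844870193023
8.0 [ 0.0002 -0.0069 -0.    ]
16.0 [ 0.0013 -0.0137 -0.    ]
24.0 [ 0.0033 -0.0202 -0.    ]
32.0 [ 0.0063 -0.0265 -0.0001]
40.0 [ 0.0101 -0.0322 -0.0001]
48.0 [ 0.0146 -0.0374 -0.0001]
56.0 [ 0.0198 -0.0419 -0.0001]
64.0 [ 0.0256 -0.0456 -0.0001]
```

Request:
{"op": "jog_arm", "data": {"deltas": [0.0002,-0.007,0,0,0,8,-1,0.0013,-0.0137,0,0,0,16,-1,0.0033,-0.0202,0,0,0,24,-1,0.0063,-0.0265,0,0,0,32,-1,0.01,-0.0322,0,0,0,40,-1,0.0146,-0.0374,0,0,0,48,-1,0.0198,-0.0419,0,0,0,56,-1,0.0256,-0.0456,0,0,0,64,-1]}}

```text
time: 5.0
tool_pos: [0.5294, -0.1086, 0.0788]
tcp_rot: [2.992, 0.957, 0.004]
wrist_force: [-1.0, 1.8, 6.6]
width: 0.143
grip_force: 22.5
```

```bash
python3 arc.py .568 -.079 7 14 21 25 27 29
```

```text
pos [ 0.5294 -0.1086  0.0788] r 0.048667050135781306 ang -142.55993520726196 yaw y -54.53323198828278 [-1.0177  1.8383  6.6049] [0.5185 0.11   0.3175] 0.14273452872731454 22.485463321208954 0.701901373606457
7.0 [ 0.0002 -0.0059 -0.    ]
14.0 [ 0.001  -0.0118 -0.    ]
21.0 [ 0.0026 -0.0175 -0.    ]
25.0 [ 0.0038 -0.0207 -0.    ]
27.0 [ 0.0045 -0.0223 -0.    ]
29.0 [ 0.0053 -0.0238 -0.    ]
```

Request:
{"op": "jog_arm", "data": {"deltas": [0.0002,-0.0059,0,0,0,7,-1,0.001,-0.0118,0,0,0,14,-1,0.0026,-0.0175,0,0,0,21,-1,0.0038,-0.0207,0,0,0,25,-1,0.0045,-0.0223,0,0,0,27,-1,0.0045,-0.0223,0,0,0,27,-1]}}

```text
time: 5.6
tool_pos: [0.5204, -0.0889, 0.0788]
tcp_rot: [3.13, 0.243, 0.004]
wrist_force: [-2.1, -2.0, 5.4]
width: 0.144
grip_force: 30.1
```

```bash
python3 arc.py .568 -.079 2 4
```

```text
pos [ 0.5204 -0.0889  0.0788] r 0.048658831092209545 ang -168.2830983797246 yaw y -81.12326193802514 [-2.1395 -2.0029  5.3502] [-0.2909  0.2543  0.6186] 0.14415741869834617 30.056463447399437 1.20116632096508
2.0 [-0.0001 -0.0017 -0.    ]
4.0 [-0.     -0.0034 -0.    ]
```

Request:
{"op": "jog_arm", "data": {"deltas": [0,-0.003,0,0,0,2,-1,0,-0.003,0,0,0,2,-1,0,-0.003,0,0,0,2,-1]}}

```text
time: 5.9
tool_pos: [0.5203, -0.0885, 0.0789]
tcp_rot: [3.129, 0.192, 0.005]
wrist_force: [-1.1, -10.3, 4.1]
width: 0.144
grip_force: 38.9
```

```bash
python3 arc.py .568 -.079
```

```text
pos [ 0.5203 -0.0885  0.0789] r 0.048615038991264625 ang -168.79042271524358 yaw y -82.98208395183062 [ -1.0796 -10.3436   4.1323] [-1.7572  0.2988  0.9232] 0.14364571001002302 38.90559936873615 1.239983593951128
```

Request:
{"op": "jog_arm", "data": {"deltas": [0,0.002,0,0,0,-2,-0.4,0,0.002,0,0,0,-2,-0.2,0,0.002,0,0,0,-2,0.0,0,0.002,-0.03,0,0,-2,0.0,0,0.002,-0.07,0,0,-2,0.2,0,0.002,-0.12,0,0,-2,1,0,0.002,-0.16,0,0,-2,1,0,0.002,-0.16,0,0,-2,1]}}

```text
time: 6.7
tool_pos: [0.5233, -0.088, 0.245]
tcp_rot: [3.129, 0.24, 0.02]
wrist_force: [0.5, -0.9, 1.0]
width: 1.001
grip_force: 0.0
```

```bash
python3 - <<'E'
from h import *
np.set_printoptions(precision=4,suppress=True)
s=readout.read_state();M=R.from_rotvec(s["tcp_rot"]).as_matrix()
c=read_camera("wrist");cv2.imwrite("pics/w3.png",c["color"]);a=read_camera("scene")
print(s["time"],s["tool_pos"],s["q"],s["wrist_force"],M)
for st,ce,p in blobs(c,"blue",(0,0,640,480)):
    if st[4]>300:
        b=np.array([plane(c,q.tolist(),.0745)[:2] for q in cv2.boxPoints(cv2.minAreaRect(p.astype(np.float32)))]);print(ce,plane(c,ce,.0745),b)
for st,ce,p in blobs(c,"red",(0,0,640,480)):
    if st[4]>300: print(st,ce,plane(c,ce,.1145))
for st,ce,p in blobs(a,"red",(310,225,360,262)): print("scene",st,ce)
E
```

```text
6.7 [ 0.5233 -0.088   0.245 ] [-0.2138 -0.0166  1.9235  0.0004  1.2211  1.2038] [ 0.5427 -0.8844  0.9524] [[ 0.9882  0.1525  0.0133]
 [ 0.1525 -0.9883 -0.0025]
 [ 0.0128  0.0044 -0.9999]]
[323.0, 221.1] [ 0.5207 -0.0898  0.0745] [[ 0.5432 -0.0787]
 [ 0.5458 -0.0903]
 [ 0.4966 -0.1015]
 [ 0.4938 -0.0893]]
[0, 139, 77, 88, 3212] [38.2, 183.1] [0.5277 0.1043 0.1145]
scene [324, 237, 25, 13, 211] [336.5, 242.9]
```

View pics/w3.png

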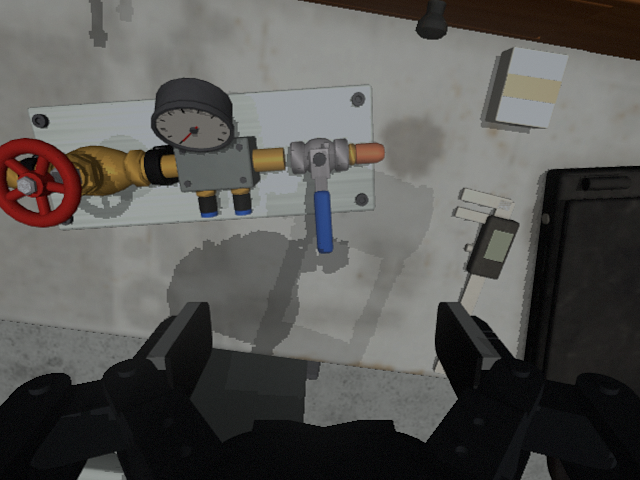

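The lever now stands square across the pipe: the sleeve spans (315,190) to (325,253), and the stop was felt. The wheel has not moved. Next I'll go above the wheel.

Request:
{"op": "jog_arm", "data": {"deltas": [0.033,-0.19,0,0,0,8,1,0.033,-0.19,0,0,0,16,1,0.033,-0.19,0,0,0,24,1,0.033,-0.19,0,0,0,24,1,0.033,-0.19,0,0,0,24,1,0.033,-0.19,0,0,0,24,1]}}

```text
time: 7.4
tool_pos: [0.521, 0.1067, 0.2349]
tcp_rot: [3.113, -0.41, -0.006]
wrist_force: [0.3, -0.3, -0.1]
width: 1.002
grip_force: 0.0
```

```bash
cat > wh.py <<'E'
from h import *
np.set_printoptions(precision=4,suppress=True)
s=readout.read_state();M=R.from_rotvec(s["tcp_rot"]).as_matrix()
c=read_camera("wrist");cv2.imwrite("pics/w4.png",c["color"])
print(s["time"],s["tool_pos"],s["q"],s["wrist_force"],s["torque"],M)
for st,ce,p in blobs(c,"red",(0,0,640,480)):
    if st[4]>300:
        e=cv2.fitEllipse(cv2.convexHull(p.astype(np.int32))); g=plane(c,e[0],.115); print(st,ce,e,g,M.T@(g-s["tool_pos"]))
E
python3 wh.py
```

```text
7.4 [0.521  0.1067 0.2349] [ 0.1552  0.0044  1.9216 -0.0001  1.2198  1.9878] [ 0.2822 -0.2727 -0.085 ] [ 0.0186 -0.0145 -0.0299] [[ 0.9659 -0.2588 -0.0041]
 [-0.2588 -0.9659 -0.0008]
 [-0.0038  0.0018 -1.    ]]
[276, 181, 88, 85, 3614] [320.0, 222.2] ((319.7467041015625, 223.33724975585938), (84.7347640991211, 87.94343566894531), 94.13557434082031) [0.5278 0.106  0.115 ] [ 0.0072 -0.0013  0.1199]
```

View pics/w4.png

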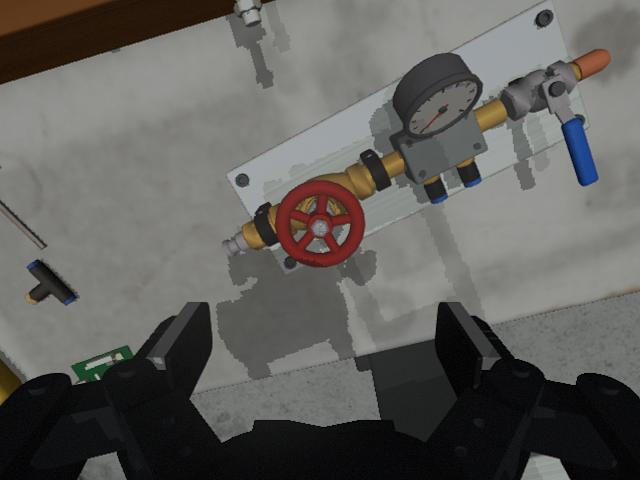

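The wrist view shows the wheel's ellipse centred at (320,223) and the lever square across the pipe at (578,152). I'll descend round the rim.

Request:
{"op": "jog_arm", "data": {"deltas": [0.0065,-0.0007,0.04,0,0,0,1,0.0065,-0.0007,0.07,0,0,0,1,0.0065,-0.0007,0.1,0,0,0,1,0.0065,-0.0007,0.126,0,0,0,1,0.0065,-0.0007,0.126,0,0,0,1,0.0065,-0.0007,0.126,0,0,0,0.5,0.0065,-0.0007,0.126,0,0,0,0,0.0065,-0.0007,0.126,0,0,0,-0.2], "squeeze": 30}}

```text
time: 8.25
tool_pos: [0.531, 0.1048, 0.114]
tcp_rot: [-3.112, 0.417, -0.007]
wrist_force: [-0.7, 2.8, 3.9]
width: 0.677
grip_force: 32.5
```

```bash
cat > st.py <<'E'
from h import *
np.set_printoptions(precision=4,suppress=True)
s=readout.read_state();M=R.from_rotvec(s["tcp_rot"]).as_matrix()
F=s["wrist_force"]
print(s["time"],s["tool_pos"],"yaw",np.degrees(np.arctan2(M[1,0],M[0,0])).round(2),"tilt",M[:2,2],"F",F,"Ft",M.T@F,"T",s["torque"],"w",s["width"],s["grip_force"],"q6",s["q"][5])
E
python3 st.py
```

```text
8.25 [0.531  0.1048 0.114 ] yaw -15.25 tilt [0.0046 0.0017] F [-0.67    2.7837  3.8916] Ft [-1.3632 -2.5204 -3.89  ] T [0.4338 0.0583 0.0351] w 0.6771773436409628 32.5053146481514 q6 1.9845125158548858
```

Request:
{"op": "jog_arm", "data": {"deltas": [0,0,0,0,0,0,1,0,0,0,0,0,0,1,-0.004,0,0.005,0,0,0,1,-0.004,0,0.005,0,0,0,1,-0.004,0,0.005,0,0,0,1]}}

```text
time: 8.75
tool_pos: [0.5245, 0.1053, 0.1058]
tcp_rot: [3.114, -0.415, -0.002]
wrist_force: [-0.3, 0.3, 0.9]
width: 1.001
grip_force: 0.0
```

```bash
python3 st.py
```

```text
8.75 [0.5245 0.1053 0.1058] yaw -15.19 tilt [-0.0011 -0.0003] F [-0.3403  0.3322  0.8563] Ft [-0.4163 -0.2309 -0.856 ] T [ 0.0245 -0.0039  0.015 ] w 1.0005505172007794 0.0 q6 1.9876322967892377
```

Request:
{"op": "jog_arm", "data": {"deltas": [0.003,-0.0005,-0.002,0,0,0,1,0.003,-0.0005,-0.002,0,0,0,1,0.003,-0.0005,-0.002,0,0,0,1]}}

```text
time: 9.05
tool_pos: [0.5285, 0.1051, 0.1085]
tcp_rot: [-3.114, 0.416, -0.001]
wrist_force: [0.3, 1.0, -0.1]
width: 1.002
grip_force: 0.0
```

```bash
python3 st.py
```

```text
9.05 [0.5285 0.1051 0.1085] yaw -15.21 tilt [0.0005 0.0001] F [ 0.2816  0.9653 -0.0854] Ft [ 0.0185 -1.0053  0.0856] T [-0.0176  0.0414  0.0014] w 1.001858414862767 0.0 q6 1.986225982629534
```

Request:
{"op": "jog_arm", "data": {"deltas": [0,0,0,0,0,0,0.4,0,0,0,0,0,0,0,0,0,0,0,0,0,-0.2,0,0,0,0,0,0,-0.2,0,0,0,0,0,0,-0.2], "squeeze": 30}}

```text
time: 9.55
tool_pos: [0.5288, 0.1055, 0.1089]
tcp_rot: [-3.113, 0.416, -0.002]
wrist_force: [-0.3, 3.8, 4.5]
width: 0.678
grip_force: 31.9
```

```bash
python3 st.py
```

```text
9.55 [0.5288 0.1055 0.1089] yaw -15.21 tilt [0.0014 0.0008] F [-0.3309  3.8383  4.5189] Ft [-1.3207 -3.6222 -4.5165] T [ 0.4358 -0.0321  0.0113] w 0.6779833803716148 31.88190758228302 q6 1.9862438276026975
```

Request:
{"op": "jog_arm", "data": {"deltas": [0,0,-0.0004,0,0,-8,-0.2,0,0,-0.0009,0,0,-16,-0.2,0,0,-0.0013,0,0,-24,-0.2,0,0,-0.0018,0,0,-32,-0.2,0,0,-0.0022,0,0,-40,-0.2,0,0,-0.0027,0,0,-48,-0.2,0,0,-0.0031,0,0,-56,-0.2,0,0,-0.0036,0,0,-64,-0.2]}}

```text
time: 10.35
tool_pos: [0.5286, 0.106, 0.1125]
tcp_rot: [-2.857, -1.304, -0.003]
wrist_force: [0.5, 5.2, 3.8]
width: 0.684
grip_force: 31.8
```

```bash
python3 st.py
```

```text
10.35 [0.5286 0.106  0.1125] yaw 49.08 tilt [0.0012 0.0017] F [0.4532 5.1976 3.7537] Ft [ 4.232  -3.0628 -3.7443] T [ 0.7008  0.0517 -0.1582] w 0.6838218431243276 31.827553063631058 q6 0.863854106294584
```

Request:
{"op": "jog_arm", "data": {"deltas": [0,0,-0.0004,0,0,-7,-0.2,0,0,-0.0008,0,0,-14,-0.2,0,0,-0.0012,0,0,-21,-0.2,0,0,-0.0012,0,0,-21,-0.2]}}

```text
time: 10.75
tool_pos: [0.5287, 0.1059, 0.1136]
tcp_rot: [-2.576, -1.797, -0.003]
wrist_force: [0.7, 5.5, 4.2]
width: 0.678
grip_force: 31.8
```

```bash
python3 st.py
```

```text
10.75 [0.5287 0.1059 0.1136] yaw 69.79 tilt [0.0014 0.0015] F [0.7203 5.4802 4.2302] Ft [ 5.3995 -1.2143 -4.221 ] T [ 0.7383 -0.0782 -0.1471] w 0.6783900671497038 31.842944025993347 q6 0.5025906610481367
```

Request:
{"op": "jog_arm", "data": {"deltas": [0.0005,0,-0.0002,0,0,-4,-0.2,0.001,0,-0.0004,0,0,-8,-0.2,0.001,0,-0.0007,0,0,-12,-0.2,0.001,0,-0.0007,0,0,-12,-0.2]}}

```text
time: 11.15
tool_pos: [0.5289, 0.1064, 0.1143]
tcp_rot: [2.377, 2.054, 0.002]
wrist_force: [0.2, 4.3, 4.3]
width: 0.679
grip_force: 31.9
```

```bash
python3 st.py
```

```text
11.15 [0.5289 0.1064 0.1143] yaw 81.65 tilt [0.0011 0.0006] F [0.2298 4.3404 4.2523] Ft [ 4.3312 -0.3989 -4.2492] T [ 0.5758 -0.0932 -0.1528] w 0.6791811764348425 31.9029700756073 q6 0.29747804488472435
```

Request:
{"op": "jog_arm", "data": {"deltas": [0,0,-0.0002,0,0,-3,-0.2,0,0,-0.0003,0,0,-6,-0.2,0,0,-0.0003,0,0,-6,-0.2]}}

```text
time: 11.45
tool_pos: [0.529, 0.1064, 0.1146]
tcp_rot: [2.267, 2.174, 0.002]
wrist_force: [-0.7, 3.4, 4.8]
width: 0.679
grip_force: 31.9
```

```bash
python3 st.py
```

```text
11.45 [0.529  0.1064 0.1146] yaw 87.61 tilt [0.0011 0.0008] F [-0.7441  3.371   4.7639] Ft [ 3.3409 -0.8788 -4.7622] T [ 0.6749 -0.0971 -0.1573] w 0.6793373734050553 31.92359983921051 q6 0.1932116674760397
```

Request:
{"op": "jog_arm", "data": {"deltas": [0,0,-0.0002,0,0,-3,-0.2,0,0,-0.0003,0,0,-6,-0.2,0,0,-0.0003,0,0,-6,-0.2]}}

```text
time: 11.75
tool_pos: [0.529, 0.1064, 0.1149]
tcp_rot: [2.15, 2.29, 0.002]
wrist_force: [1.0, 4.3, 5.2]
width: 0.681
grip_force: 31.9
```

```bash
python3 st.py
```

```text
11.75 [0.529  0.1064 0.1149] yaw 93.61 tilt [0.0012 0.0008] F [1.0447 4.3376 5.1681] Ft [ 4.267   1.322  -5.1633] T [ 0.6809 -0.098  -0.1317] w 0.6807690674194408 31.930668354034424 q6 0.088487172990228
```

Request:
{"op": "jog_arm", "data": {"deltas": [0,0,-0.0002,0,0,-3,-0.2,0,0,-0.0003,0,0,-6,-0.2,0,0,-0.0003,0,0,-6,-0.2]}}

```text
time: 12.05
tool_pos: [0.529, 0.1065, 0.1152]
tcp_rot: [2.027, 2.399, 0.002]
wrist_force: [-0.2, 4.7, 4.7]
width: 0.682
grip_force: 31.9
```

```bash
python3 st.py
```

```text
12.05 [0.529  0.1065 0.1152] yaw 99.61 tilt [0.0013 0.0009] F [-0.2111  4.6552  4.7197] Ft [ 4.6284  0.5761 -4.7156] T [ 0.7217 -0.1418 -0.1811] w 0.6819225360125869 31.938892006874084 q6 -0.0162917239298132
```

Request:
{"op": "jog_arm", "data": {"deltas": [0,0,-0.0002,0,0,-3,-0.2,0,0,-0.0003,0,0,-6,-0.2,0,0,-0.0003,0,0,-6,-0.2]}}

```text
time: 12.35
tool_pos: [0.5291, 0.1065, 0.1156]
tcp_rot: [1.899, 2.502, 0.003]
wrist_force: [-0.8, 4.5, 4.3]
width: 0.68
grip_force: 31.9
```

```bash
python3 st.py
```

```text
12.35 [0.5291 0.1065 0.1156] yaw 105.61 tilt [0.0014 0.0011] F [-0.7874  4.4566  4.3184] Ft [ 4.5071  0.4476 -4.3145] T [ 0.7501 -0.1225 -0.1502] w 0.6795548032183636 31.947923004627228 q6 -0.12100082258911166
```

Turned about 121° so far with no stop; I'll carry on in 5° steps.

Request:
{"op": "jog_arm", "data": {"deltas": [0,0,-0.0002,0,0,-3,-0.2,0,0,-0.0003,0,0,-5,-0.2,0,0,-0.0003,0,0,-5,-0.2]}}

```text
time: 12.65
tool_pos: [0.5291, 0.1066, 0.1158]
tcp_rot: [1.789, 2.582, 0.003]
wrist_force: [-0.1, 4.4, 4.8]
width: 0.677
grip_force: 31.9
```

```bash
python3 st.py
```

```text
12.65 [0.5291 0.1066 0.1158] yaw 110.58 tilt [0.0014 0.0012] F [-0.0709  4.437   4.8078] Ft [ 4.182   1.5014 -4.8025] T [ 0.8392 -0.1992 -0.2209] w 0.6768151339052756 31.94228947162628 q6 -0.2077592074110957
```

Request:
{"op": "jog_arm", "data": {"deltas": [0,0,-0.0001,0,0,-2,-0.2,0,0,-0.0002,0,0,-4,-0.2,0,0,-0.0002,0,0,-4,-0.2]}}

```text
time: 12.95
tool_pos: [0.529, 0.1066, 0.116]
tcp_rot: [1.698, 2.643, 0.003]
wrist_force: [0.0, 4.9, 5.6]
width: 0.682
grip_force: 32.0
```

```bash
python3 st.py
```

```text
12.95 [0.529  0.1066 0.116 ] yaw 114.56 tilt [0.0013 0.0014] F [0.0378 4.909  5.6137] Ft [ 4.4534  2.0846 -5.6066] T [ 0.9044 -0.2012 -0.3449] w 0.6823316924543605 31.951826512813568 q6 -0.27734716559862177
```

The stop is felt: torque rose 0.12 N m over 4°, about 7° into the seat. I'll hold briefly, then back off 97° (90° below first touch).

Request:
{"op": "jog_arm", "data": {"deltas": [0,0,0,0,0,0,-0.2,0,0,0,0,0,0,-0.2,0,0,0.0004,0,0,8,-0.2,0,0,0.0009,0,0,16,-0.2,0,0,0.0013,0,0,24,-0.2,0,0,0.0018,0,0,32,-0.2,0,0,0.0022,0,0,40,-0.2,0,0,0.0027,0,0,48,-0.2]}}

```text
time: 13.75
tool_pos: [0.5289, 0.1063, 0.1134]
tcp_rot: [2.631, 1.717, 0.001]
wrist_force: [-1.0, 4.1, 6.7]
width: 0.681
grip_force: 32.0
```

Request:
{"op": "jog_arm", "data": {"deltas": [0,0,0.0004,0,0,8,-0.2,0,0,0.0009,0,0,16,-0.2,0,0,0.0013,0,0,24,-0.2,0,0,0.0018,0,0,32,-0.2,0,0,0.0022,0,0,40,-0.2,0,0,0.0027,0,0,49,-0.2,0,0,0.0027,0,0,49,-0.2]}}

```text
time: 14.45
tool_pos: [0.529, 0.1061, 0.1107]
tcp_rot: [3.105, 0.475, 0.002]
wrist_force: [-0.4, 2.8, 5.0]
width: 0.678
grip_force: 32.0
```

```bash
python3 st.py
```

```text
14.45 [0.529  0.1061 0.1107] yaw 17.41 tilt [0.001 0.   ] F [-0.4056  2.772   4.9884] Ft [ 0.447  -2.765  -4.9888] T [0.5312 0.0615 0.0913] w 0.6775868911359306 31.993403434753418 q6 1.4189222903958625
```

Now I'll release, rise clear and check.

Request:
{"op": "jog_arm", "data": {"deltas": [0,0,0,0,0,0,1,0,0,0,0,0,0,1,0,0,0,0,0,0,1,0,0,-0.03,0,0,0,1,0,0,-0.07,0,0,0,1,0,0,-0.12,0,0,0,1,0,0,-0.14,0,0,0,1,0,0,-0.14,0,0,0,1]}}

```text
time: 15.25
tool_pos: [0.531, 0.1061, 0.2547]
tcp_rot: [3.103, 0.485, 0.013]
wrist_force: [0.8, 0.1, -0.5]
width: 1.008
grip_force: 0.0
```

```bash
python3 st.py; python3 wh.py
```

```text
15.25 [0.531  0.1061 0.2547] yaw 17.76 tilt [0.0081 0.0007] F [ 0.7596  0.1314 -0.5385] Ft [0.7592 0.1056 0.5448] T [ 0.0296  0.0082 -0.0205] w 1.007914144557497 0.0 q6 1.4125319270935426
15.25 [0.531  0.1061 0.2547] [ 0.1515  0.0018  1.8872 -0.0005  1.2445  1.4125] [ 0.7596  0.1314 -0.5385] [ 0.0296  0.0082 -0.0205] [[ 0.9523  0.3049  0.0081]
 [ 0.3049 -0.9524  0.0007]
 [ 0.0079  0.0018 -1.    ]]
[280, 193, 82, 58, 2112] [320.9, 219.2] ((320.9599304199219, 224.4763641357422), (61.22995376586914, 82.70088958740234), 89.53214263916016) [0.5323 0.1073 0.115 ] [ 0.0005 -0.001   0.1397]
```

View pics/w4.png

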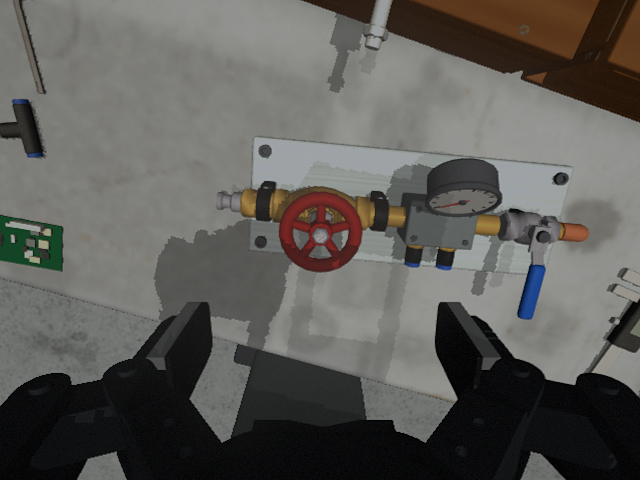

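The last view shows the wheel free at (320,232) with the same spoke pattern relative to the tool as before the grip, so it didn't slip. The lever is still square across the pipe at (532,292), and the tool is clear.

```bash
python3 -c "
from workcell import finish_job
print(finish_job())"
```

```text
the job is handed in; nothing more can be done
None
```

The job is handed in, with no verdict shown: the vent lever is shut against its stop, the handwheel was opened about 7° into its felt stop and eased back about 90° from first touch, and the gripper is clear of everything (about 15 s of the 72 s used).

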